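Find the heavier tin and stow it in the dowel stall

TASK

One of the two identical closed tins on the hallway ledge holds the spare padlocks. Lift the left tin (as the robot sees it) a few centimetres clear of its bay, then put it back and lift the right one, to feel which is the heavier; the lighter ends standing in its own bay. Stow the heavier in the empty dowel stall so that the sprung floor sinks fully: the stall leaves finger room only at the tin's small ends, so stand it on the cork pad on the way and take it again the other way; keep the tins upright, never let one drop, and leave the bowl, scraper, opener and car key alone.

Things in the scene. Friction and masses are not known exactly. Their poses are not given: they have to be found in the camera images.
- tin_m_mid (a point): centre (half-way up, 50 mm above the underside) of one of two identical closed aluminium tins, 60 mm long (own x), 42 mm wide (own y), 100 mm tall (own z, up), lid seam 20 mm below the top; the lid stays on. Weighs 0.25 to 0.7 kg, hidden; the two differ by over 0.15 kg, either may be the heavier. Stands at first in bay_a.
- tin_k_mid (a point): centre (half-way up, 50 mm above the underside) of one of two identical closed aluminium tins, 60 mm long (own x), 42 mm wide (own y), 100 mm tall (own z, up), lid seam 20 mm below the top; the lid stays on. Weighs 0.25 to 0.7 kg, hidden; the two differ by over 0.15 kg, either may be the heavier. Stands at first in bay_b.
- bay_a_floor (a point): centre of the pocket's floor, 12 mm above the ledge, z up; x along the tin's length. Pocket 72 mm (x) by 54 mm (y), within a rim 8 mm thick and 14 mm high.
- bay_b_floor (a point): centre of the pocket's floor, 12 mm above the ledge, z up; x along the tin's length. Pocket 72 mm (x) by 54 mm (y), within a rim 8 mm thick and 14 mm high.
- bay_a: fixed cherry-wood bay, base 124 x 110 x 12 mm, origin under it on the ledge. Two upright dowels (16 mm thick) at each x end of the pocket, inner faces flush with its ends, tops 117 mm above the ledge (5 mm over the tin), block the tin's small ends; the y sides are open above the rim: here a tin is gripped across its 42 mm width. 
- bay_b: fixed cherry-wood bay, base 124 x 110 x 12 mm, origin under it on the ledge. Two upright dowels (16 mm thick) at each x end of the pocket, inner faces flush with its ends, tops 117 mm above the ledge (5 mm over the tin), block the tin's small ends; the y sides are open above the rim: here a tin is gripped across its 42 mm width. 
- stall_floor (a point): centre of the top of the stall's floor plate when fully sunk, 16 mm above the ledge, z up. The heavier tin goes here with its length along x (either way round). Pocket 72 mm (x) by 54 mm (y); rim 8 mm thick, its top 26 mm above the ledge along the y sides and 40 mm at the x ends.
- plate (a joint): sprung floor plate in the stall's pocket: 0 m is up (top 24 mm above the ledge), 0.008 m is fully down (16 mm). The heavier tin's weight alone sinks it fully, the lighter one's does not move it.
- stall: fixed cherry-wood stall, empty at first, base 124 x 110 x 12 mm, origin under it on the ledge. Three upright dowels (16 mm thick) along each y side of the pocket, inner faces flush with it, tops 121 mm above the ledge (5 mm over a seated tin); the x ends are open above the rim: here the tin is gripped across its 60 mm length.
- pad: fixed square cork pad, 140 x 140 x 4 mm, free ground for standing a tin on; origin at the centre of its underside, on the ledge.
- bowl: loose glass ring bowl, 104 mm across, 42 mm high, to be left alone; origin under its centre.
- scraper: loose plastic ice scraper, about 163 mm long with a 90 mm wide blade towards its own +x, lying flat, 16 mm high, to be left alone; origin near its middle.
- opener: loose steel bottle opener, about 140 mm long, 8 mm high, lying flat along its own x, to be left alone; origin near its middle.
- carkey: loose car key with black head, about 92 mm long, 14 mm high, lying flat along its own x, to be left alone; origin near its middle.
- tin_m: the tin of tin_m_mid; origin at the centre of its underside.
- tin_k: the tin of tin_k_mid; origin at the centre of its underside.
Things that resemble listed ones, but are neither listed nor needed, are in the scene too. Leave any purple look-alike of the bay_b alone.

How it is judged (in metres and radians):
On the way, in this order (a step that is already met when the one before it is completed fails the run):
1. the left tin is lifted at least 28 mm off its bay's floor (((y of bay_a_floor in the frame of bay_b_floor above 0 m and height (world z) of tin_m_mid above 0.09 m) or (not (y of bay_a_floor in the frame of bay_b_floor above 0 m) and height (world z) of tin_k_mid above 0.09 m))), for 0.2 s.
2. with the left tin down again, the right tin is lifted at least 28 mm (((y of bay_a_floor in the frame of bay_b_floor above 0 m and height (world z) of tin_k_mid above 0.09 m and height (world z) of tin_m_mid below 0.08 m) or (not (y of bay_a_floor in the frame of bay_b_floor above 0 m) and height (world z) of tin_m_mid above 0.09 m and height (world z) of tin_k_mid below 0.08 m))), for 0.2 s.
At the end, for the whole second after the job is handed in: Heavier tin upright (0.08 rad) in the stall: centre within 14 mm, length within 0.3 rad of the stall's, at most 5 mm above its seated height, plate sunk over 6.5 mm. Lighter tin upright in its own bay, at most 5 mm high, within 18 mm of its start. Both at rest (value of joint plate above 0.0065 m and linear speed of each of tin_m, tin_k below 0.02 m/s and angle between each of tin_m_mid, tin_k_mid's own z axis and vertical below 0.08 rad and ((horizontal distance between tin_m_mid and stall_floor below 0.014 m and height (world z) of tin_m_mid below 0.071 m and angle between the x axis of tin_m_mid and the x axis of stall_floor, either way round below 0.3 rad and distance of tin_k_mid from where it was at the start of the episode below 0.018 m and height (world z) of tin_k_mid below 0.067 m) or (horizontal distance between tin_k_mid and stall_floor below 0.014 m and height (world z) of tin_k_mid below 0.071 m and angle between the x axis of tin_k_mid and the x axis of stall_floor, either way round below 0.3 rad and distance of tin_m_mid from where it was at the start of the episode below 0.018 m and height (world z) of tin_m_mid below 0.067 m))); the robot touches nothing.
It fails at once if the bowl, scraper, opener or car key moved by more than 25 mm (distance of any of bowl, scraper, opener, carkey from where it was at the start of the episode above 0.025 m).
It fails at once if a tin tipped by more than 0.5 rad (angle between any of tin_m_mid, tin_k_mid's own z axis and vertical above 0.5 rad).
It fails at once if a tin let go in the air (its underside over 32 mm above the ledge, 8 mm above the stall's raised floor) ((height (world z) of tin_m_mid above 0.082 m and contact force between the fingers and tin_m below 0.3 N) or (height (world z) of tin_k_mid above 0.082 m and contact force between the fingers and tin_k below 0.3 N)).
It also fails if it takes over 72 s, if anything falls off the work surface, if the arm or the gripper's body presses on something with over 40 N, if the wrist force passes 120 N, or if a joint passes its speed limit or range.

ROBOT

A 7-joint arm with a two-finger parallel gripper is mounted at the origin on the work surface. World frame = base frame: x ahead of the robot, y to its left, z up, the work surface at z = 0. Lengths are in m, angles in degrees, forces in N, time in s.
With the tool pointing down it reaches from about 0.425 to 0.875 m from the base axis. Payload 4.7 kg.
Tool frame: the origin (TCP) lies between the finger pads; the fingertips stand 22 mm ahead of it and the grasp point (between the pads) lies 3 mm ahead of it; z points along the fingers, y is the line along which they close (so a half turn about z gives the same grasp; the last joint's range is limited). The gripper opens to 87 mm and grips with 3 to 60 N. Pads are 19 mm wide; open, the fingers measure 117 mm over their backs; the gripper's body (75 mm by 190 mm) begins 51 mm behind the grasp point.
Start: joints at [-72.645, 18.392, -4.016, 83.108, 1.295, 78.541, -3.26], TCP at [0.185, 0.623, 0.245] pointing down, gripper open.
Joint ranges: [-163.93, 163.93], [-17.29, 119.83], [-79.2, 71.16], [3.27, 140.29], [-89.18, 269.18], [5.43, 117.66], [-154.24, 154.24]. Speed limits (degrees/s): [147.25, 147.25, 180, 180, 180, 180, 180].

INTERFACE

Orientations are given as [roll, pitch, yaw] about the fixed x, y, z axes, in that order (R = Rz(yaw) Ry(pitch) Rx(roll)).
In Python, from cell import env gives the robot as it stands.
- The arm moves only by the tool drive_tool, never from a script. Its argument "moves" is a list of rows, each a list of 3 entries, a list of its own where there are three numbers: the shift along the tool's x, y, z in mm, then the turn, a rotation vector about the tool's x, y, z in rad, then the closure, from 0 (fully open) to 1 (shut). In form: [[[x, y, z], [wx, wy, wz], jaw], ...]. A call has 1 to 12 rows; each row shifts and turns the commanded pose from where the row before left it, along the tool's axes as they then stand; what a row does not reach is not made up. A row lasts 1/12 s, in which the tool goes at most 41.7 mm and 7.16 degrees, less where a joint would pass 70% of its speed; a pose out of reach is approached as far as the arm can. A call with a gripper value outside its range is refused whole. The fingers move at their own pace and stop on an object; "newtons" is the grip in N (left out, the last holds). Time passes only in rows, so rows that do not move let the fingers close. It gives the time, the measured TCP pose, the force, the opening and the grip force at its end, in the units of the state.
- env.get_obs(): the state, without advancing time (a new reading comes with each control period).
- env.read_camera(name): name is "scene" or "top"; returns (picture, depth): 400x640x3 uint8, blue, green, red; 400x640 float32, m along the optical axis (not along the pixel's ray), 0 where there is no reading.
- env.get_calibration(name): a dict with "fx", "fy", "cx", "cy" (pixels), "T" (4x4, takes a point from camera to world coordinates). Camera axes: x right, y down, z forward; pixel columns grow to the right and rows downward; lengths in m; the calibration is good to about 2 mm. A picture is of the moment at which its call begins. get_calibration takes no time and is no camera call.
- env.sign_off(): hands the job in; it is judged then, once.
The state is a dict: "time_s": time; "qpos": joint angles; "joint_velocities": joint speeds; "effort": joint torques, N m; "tool_pos": TCP position; "tool_rot": TCP orientation; "force": force on the tool from outside, world axes, zero at the start; "wrist_torque": the same for the moment, N m; "grip_width": finger opening in m; "grasp_force": force on a finger pad.
Only numpy, scipy, OpenCV 4.12 (cv2) and the standard library are available. Lean on these libraries where they do the work, as an engineer would, in place of code of your own. Each camera call takes 0.05 s, during which the arm holds its last target. There are 200 camera calls.

## Working session

There is one attempt and no reset: what is moved stays moved. The work goes in short steps, Python scripts to look and compute and a tool call to move; the robot and the scene stay as the last step left them, time stands still between calls to the robot, and variables do not carry over. Pictures are saved under pics/ and viewed, at most 10 in all, crops included, and the job is handed in when it is done.

Besides the shell and the picture viewer there is one more tool, called after "Request:" as name([rows], argument=value, ...), one row to a line, values as JSON. drive_tool: Moves the arm, as the interface text tells. Its arguments: {"type":"object","properties":{"moves":{"type":"array"},"newtons":{"type":"number"}},"required":["moves"]}

```bash
mkdir -p pics; cat > h.py <<'E'
import numpy as np,cv2
from cell import env
def world(name,depth,pts):
    c=env.get_calibration(name);T=np.array(c["T"]);o=[]
    for u,v in pts:
        z=depth[int(v),int(u)];o.append((T@[(u-c["cx"])/c["fx"]*z,(v-c["cy"])/c["fy"]*z,z,1])[:3])
    return np.array(o)
def cloud(name,d):
    c=env.get_calibration(name);T=np.array(c["T"]);v,u=np.mgrid[:d.shape[0],:d.shape[1]]
    P=np.stack([(u-c["cx"])/c["fx"]*d,(v-c["cy"])/c["fy"]*d,d],-1)
    return P@T[:3,:3].T+T[:3,3]
E
python3 - <<'E'
from h import *
for n in("scene","top"):
    p,d=env.read_camera(n);cv2.imwrite(f"pics/{n}0.png",p);np.save(f"{n}0.npy",d)
    print(n,env.get_calibration(n))
print(env.get_obs())
E
```

```text
scene {'fx': 367.06540307579183, 'fy': 367.06540307579183, 'cx': 316.9445153606215, 'cy': 203.67309000740542, 'T': array([[-7.95798338e-01,  4.94642277e-01, -3.49333684e-01,
         8.34533694e-01],
       [ 6.05561577e-01,  6.50439618e-01, -4.58501342e-01,
         2.94049842e-01],
       [ 4.26320037e-04, -5.76417662e-01, -8.17155124e-01,
         7.04950016e-01],
       [ 0.00000000e+00,  0.00000000e+00,  0.00000000e+00,
         1.00000000e+00]])}
top {'fx': 370.6357173596782, 'fy': 370.6357173596782, 'cx': 319.45109510482456, 'cy': 199.3829553306474, 'T': array([[-0.01848823, -0.98944876,  0.1436988 ,  0.45309783],
       [-0.99982553,  0.01791315, -0.0052948 , -0.04398502],
       [ 0.00266484, -0.14377162, -0.98960731,  0.96612512],
       [ 0.        ,  0.        ,  0.        ,  1.        ]])}
{'time_s': 0.1, 'qpos': array([-72.64542871,  18.4345509 ,  -4.01530925,  83.16888308,
         1.29428441,  78.53923129,  -3.26258086]), 'joint_velocities': array([ 0.19161103, -0.01167354,  0.02927609, -0.14457868,  0.0881612 ,
       -0.01143474,  0.03102956]), 'effort': array([ 5.50475181e-05, -4.92573810e+01, -4.05655727e-01, -3.13400352e+01,
       -6.40728953e-02,  3.94943298e-02,  7.03102319e-05]), 'tool_pos': array([0.18503152, 0.62263247, 0.24356526]), 'tool_rot': array([-1.79902525e+02,  4.79827454e-03,  1.63452114e+02]), 'force': array([-0.86673953,  0.51889211,  0.31469609]), 'wrist_torque': array([-0.04057324,  0.0228994 ,  0.00393658]), 'grasp_force': 0.0, 'grip_width': 0.08691402748095982}
```

View pics/top0.png

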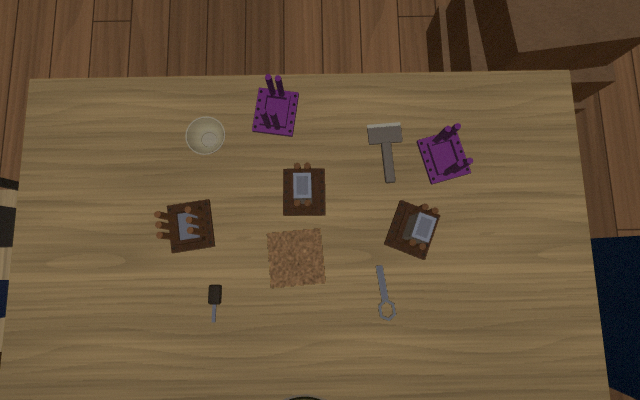

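View pics/scene0.png

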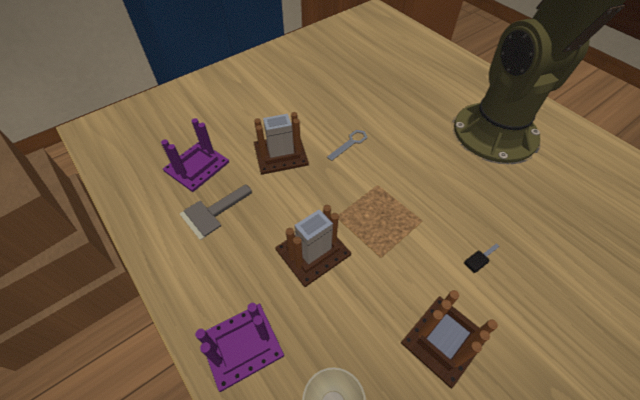

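Top view: the left tin is at (302,187) and the right tin at (423,228), both in brown bays. The stall with its grey plate is at (190,225), and the pad is at (296,258). The purple look-alikes at (276,110) and (444,156) are to be ignored. The bowl (205,136), scraper (386,150), opener (385,292) and key (214,300) must be left alone. The scene camera shows the same layout. Next I measure by height and colour.

```bash
python3 - <<'E'
from h import *
W={}
for n in("top","scene"):
    p=cv2.imread(f"pics/{n}0.png");d=np.load(f"{n}0.npy");P=cloud(n,d);W[n]=(p,P,d)
    p=p.astype(int);grey=(p[...,0]>p[...,2]-5)&(p[...,1]>p[...,2]-8)&(d>0)
    brown=(p[...,2]>p[...,0]+10)&(d>0)
    def rect(m,name):
        q=P[m];
        if len(q)<8: print(n,name,len(q));return
        (c,s,a)=cv2.minAreaRect((q[:,:2]*1000).astype(np.float32))
        print(n,name,len(q),np.round(c,1),np.round(s,1),round(a,1),"z",np.round(np.median(q[:,2]),4))
    c0={"L":world("top",W["top"][2],[(302,187)])[0],"R":world("top",W["top"][2],[(423,228)])[0],"S":world("top",W["top"][2],[(188,228)])[0]}
    print(c0)
    for k,c in c0.items():
        r=np.hypot(P[...,0]-c[0],P[...,1]-c[1])
        if k!="S":
            rect((r<.05)&grey&(abs(P[...,2]-.112)<.006),k+" tin")
        else: rect((r<.05)&grey&(abs(P[...,2]-.024)<.006),k+" plate")
        rect((r<.09)&(P[...,2]>.008)&(P[...,2]<.016)&~grey,k+" base")
        m=((r<.09)&brown&(P[...,2]>(.11 if k!="S" else .115))).astype(np.uint8)
        nn,lab,st,ce=cv2.connectedComponentsWithStats(m)
        for i in range(1,nn):
            if st[i,4]>8:
                q=P[lab==i];print(n,k,"dowel",np.round((q[:,:2].min(0)+q[:,:2].max(0))*500,1),np.round(q[:,2].max(),4),st[i,4])
    if n=="top":
        print("pad",world(n,d,[(270,233),(321,230),(325,284),(272,288),(296,258)]))
p,P,d=W["top"]
a=cv2.resize(p[150:260,140:240],None,fx=4,fy=4,interpolation=2);b=cv2.resize(p[150:260,270:350],None,fx=4,fy=4,interpolation=2)[:, :320];
cv2.imwrite("pics/c1.png",np.hstack([a,b]))
E
```

```text
{'L': array([ 0.60700297, -0.00830216,  0.11273101]), 'R': array([ 0.50607365, -0.28546766,  0.11359827]), 'S': array([0.51546212, 0.25212364, 0.1203697 ])}
top L tin 444 [612.  -8.] [58.5 41.6] 0.6 z 0.1131
top L base 969 [613.4  -8.3] [124.3 108.9] 0.2 z 0.0126
top L dowel [656.8   2.8] 0.1205 38
top L dowel [656.4 -20.8] 0.1213 38
top L dowel [569.3   3.5] 0.1212 38
top L dowel [568.9 -19.6] 0.1207 37
top R tin 480 [ 508.8 -287.2] [42.6 60.3] 67.9 z 0.1135
top R base 828 [ 509.9 -286.2] [111.  124.2] 67.5 z 0.0129
top R dowel [ 554.4 -291.6] 0.1203 43
top R dowel [ 546.  -313.2] 0.1225 44
top R dowel [ 474.5 -257. ] 0.1206 41
top R dowel [ 465.1 -279.2] 0.1208 43
top S plate 168 [526.1 281.4] [58.4 43.1] 7.1 z 0.0245
top S base 752 [529.6 285.3] [124.  110.9] 8.3 z 0.0123
top S dowel [558.9 253.6] 0.1239 41
top S dowel [548.8 323.2] 0.1246 45
top S dowel [534.  250.1] 0.1248 42
top S dowel [525.8 319.9] 0.125 44
top S dowel [510.8 247.6] 0.1244 41
top S dowel [500.8 316.5] 0.1245 44
pad [[ 0.50710198  0.08018581  0.00609541]
 [ 0.51283468 -0.05170077 -0.00056408]
 [ 0.37543406 -0.
[... 366 characters left out ...]
0.0119
scene L dowel [575.4 -18.1] 0.1193 51
scene L dowel [573.8   6.3] 0.1196 57
scene L dowel [662.4 -18.3] 0.1194 63
scene L dowel [662.3   5.6] 0.1194 62
scene R tin 306 [ 513.3 -285.7] [43.2 58.9] 68.6 z 0.1118
scene R base 614 [ 514.9 -283.4] [111.1 124. ] 67.2 z 0.0117
scene R dowel [ 474.4 -266.6] 0.1196 71
scene R dowel [ 555.1 -300.2] 0.1192 76
scene S plate 620 [528.7 283.3] [61.7 41.6] 8.2 z 0.0244
scene S base 918 [534.2 287.6] [125.1 109.9] 8.2 z 0.0123
scene S dowel [515.3 249.8] 0.1234 82
scene S dowel [539.3 253.2] 0.1232 84
scene S dowel [562.8 256.3] 0.1237 90
scene S dowel [505.5 318.9] 0.123 99
scene S dowel [529.7 322. ] 0.1242 98
scene S dowel [553.3 325.5] 0.1237 106
```

View pics/c1.png

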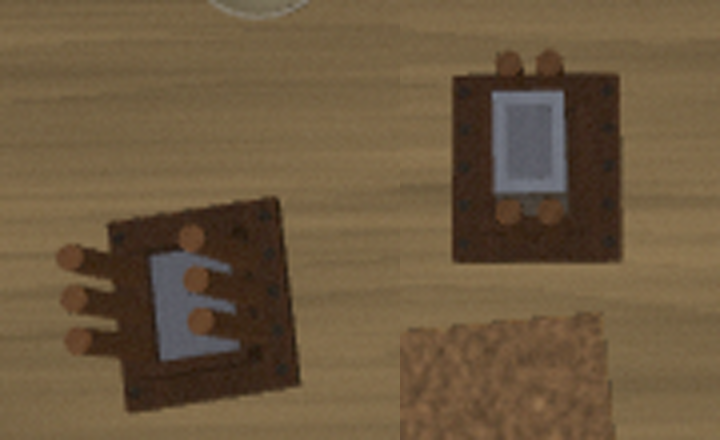

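```bash
cat > go.py <<'E'
import sys;from h import *
# usage: go.py x y z(mm) yaw(deg): prints wz (rad) then shift in tool axes after the turn
x,y,z,w=map(float,sys.argv[1:5]);o=env.get_obs();p=np.array(o["tool_pos"])*1e3;r,pi,yw=o["tool_rot"]
t=np.radians((w-yw+180)%360-180);a=np.radians(w);dx,dy,dz=np.array([x,y,z])-p
print("t",o["time_s"],"pos",p.round(1),"rot",np.round([r,pi,yw],2),"q7",o["qpos"][6].round(1))
print("wz",round(-t,4),"rows",round(abs(t)/.12,1),"shift",np.round([np.cos(a)*dx+np.sin(a)*dy,np.sin(a)*dx-np.cos(a)*dy,-dz],1),"dist",np.round(np.linalg.norm([dx,dy,dz]),1))
E
python3 go.py 614 -6.5 245 180
```

```text
t 0.1 pos [185.  622.6 243.6] rot [-179.9     0.    163.45] q7 -3.3
wz -0.2888 rows 2.4 shift [-429.  -629.1   -1.4] dist 761.5
```

Request:
drive_tool([
  [[0,0,0],[0,0,-0.096],0],
  [[0,0,0],[0,0,-0.096],0],
  [[0,0,0],[0,0,-0.096],0],
  [[-15,-22,0],[0,0,0],0],
  [[-22,-32,0],[0,0,0],0],
  [[-22,-32,0],[0,0,0],0],
  [[-22,-32,0],[0,0,0],0],
  [[-22,-32,0],[0,0,0],0],
  [[-22,-32,0],[0,0,0],0],
  [[-22,-32,0],[0,0,0],0],
  [[-22,-32,0],[0,0,0],0],
  [[-22,-32,0],[0,0,0],0],
], newtons=30)

```text
time_s: 1.1
tool_pos: [0.3765, 0.343, 0.2443]
tool_rot: [-180.0, -0.0, 180.0]
force: [1.1, -0.1, 0.0]
grip_width: 0.087
grasp_force: 0.0
```

Request:
drive_tool([
  [[-22,-32,0],[0,0,0],0],
  [[-22,-32,0],[0,0,0],0],
  [[-22,-32,0],[0,0,0],0],
  [[-22,-32,0],[0,0,0],0],
  [[-22,-32,0],[0,0,0],0],
  [[-22,-32,0],[0,0,0],0],
  [[-22,-32,0],[0,0,0],0],
  [[-22,-32,0],[0,0,0],0],
  [[-22,-32,0],[0,0,0],0],
  [[-22,-32,0],[0,0,0],0],
  [[0,0,0],[0,0,0],0],
  [[0,0,0],[0,0,0],0],
])

```text
time_s: 2.1
tool_pos: [0.596, 0.0215, 0.2438]
tool_rot: [-179.9, -0.1, 179.6]
force: [0.0, 1.0, -0.1]
grip_width: 0.0869
grasp_force: 0.0
```

```bash
python3 go.py 614 -6.5 100 180;python3 -c "
from h import *
p,d=env.read_camera('scene');cv2.imwrite('pics/s1.png',cv2.resize(p[60:320,200:460],None,fx=2,fy=2))"
```

```text
t 2.1 pos [596.   21.5 243.8] rot [-1.7991e+02 -6.0000e-02  1.7963e+02] q7 89.5
wz -0.0064 rows 0.1 shift [-18.  -28.  143.8] dist 147.6
```

View pics/s1.png

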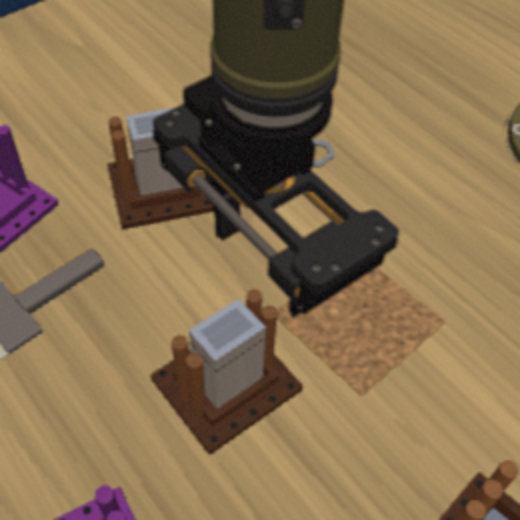

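Image shows the open gripper just short of and left of the left tin (crop 228,340), clear of everything. I'll centre it, descend and grip.

Request:
drive_tool([
  [[-18,-28,0],[0,0,0],0],
  [[0,0,0],[0,0,0],0],
  [[0,0,20],[0,0,0],0],
  [[0,0,25],[0,0,0],0],
  [[0,0,25],[0,0,0],0],
  [[0,0,25],[0,0,0],0],
  [[0,0,25],[0,0,0],0],
  [[0,0,25],[0,0,0],0],
  [[0,0,16],[0,0,0],0],
  [[0,0,0],[0,0,0],0],
  [[0,0,0],[0,0,0],0],
])

```text
time_s: 3.07
tool_pos: [0.6126, -0.0014, 0.083]
tool_rot: [180.0, -0.1, -179.9]
force: [-0.1, -1.4, 0.1]
grip_width: 0.0867
grasp_force: 0.0
```

```bash
python3 go.py 614 -6.5 83 180
```

```text
t 3.0667 pos [612.6  -1.4  83. ] rot [ 1.7996e+02 -1.2000e-01 -1.7992e+02] q7 96.1
wz 0.0015 rows 0.0 shift [-1.4 -5.1 -0. ] dist 5.3
```

Request:
drive_tool([
  [[-1,-5,0],[0,0,0],0],
  [[0,0,0],[0,0,0],0],
  [[0,0,0],[0,0,0],1],
  [[0,0,0],[0,0,0],1],
  [[0,0,0],[0,0,0],1],
  [[0,0,0],[0,0,0],1],
  [[0,0,0],[0,0,0],1],
  [[0,0,0],[0,0,0],1],
  [[0,0,0],[0,0,0],1],
], newtons=30)

```text
time_s: 3.82
tool_pos: [0.6146, -0.0082, 0.0835]
tool_rot: [180.0, -0.0, 180.0]
force: [-0.2, -0.5, 0.0]
grip_width: 0.0483
grasp_force: 0.0
```

```bash
python3 go.py 614 -6.5 83 180;python3 -c "
from h import *
print(env.get_obs())"
```

```text
t 3.8167 pos [614.6  -8.2  83.5] rot [180.    -0.   179.96] q7 96.6
wz -0.0008 rows 0.0 shift [0.6 1.7 0.5] dist 1.9
{'time_s': 3.8167, 'qpos': array([-22.56731059,  22.54347503,  25.51769404,  99.47005386,
       -10.94859415,  60.44912388,  96.63067676]), 'joint_velocities': array([ 0.07634319,  0.11464215, -0.03387091,  0.06336421,  0.02689113,
        0.02177087,  0.04332974]), 'effort': array([ 1.40408938e-03, -4.54839206e+01,  5.56453362e+00, -2.72322178e+01,
        5.04913169e-02,  7.32636731e-02, -2.98764180e-04]), 'tool_pos': array([ 0.6146311 , -0.00822441,  0.0835428 ]), 'tool_rot': array([ 1.79996248e+02, -1.86474420e-03,  1.79955957e+02]), 'force': array([-0.19605493, -0.5429984 ,  0.0138414 ]), 'wrist_torque': array([ 0.00640982, -0.00453051, -0.00504365]), 'grasp_force': 0.0, 'grip_width': 0.0482835365138278}
```

Request:
drive_tool([
  [[0,0,0],[0,0,0],1],
  [[0,0,0],[0,0,0],1],
  [[0,0,0],[0,0,0],1],
  [[0,0,0],[0,0,0],1],
  [[0,0,0],[0,0,0],1],
])

```text
time_s: 4.23
tool_pos: [0.6147, -0.0079, 0.0836]
tool_rot: [180.0, 0.0, 180.0]
force: [-0.3, 0.9, 1.1]
grip_width: 0.0418
grasp_force: 30.0
```

Request:
drive_tool([
  [[0,0,-6],[0,0,0],1],
  [[0,0,-10],[0,0,0],1],
  [[0,0,-10],[0,0,0],1],
  [[0,0,-10],[0,0,0],1],
  [[0,0,-8],[0,0,0],1],
  [[0,0,0],[0,0,0],1],
  [[0,0,0],[0,0,0],1],
  [[0,0,0],[0,0,0],1],
  [[0,0,0],[0,0,0],1],
  [[0,0,0],[0,0,0],1],
])

```text
time_s: 5.07
tool_pos: [0.6142, -0.0082, 0.1269]
tool_rot: [-180.0, -0.1, 180.0]
force: [-0.4, 0.6, -3.4]
grip_width: 0.0419
grasp_force: 30.0
```

```bash
python3 -c "
from h import *
o=env.get_obs();print(o['time_s'],o['force'],o['effort'],o['tool_pos'],o['grasp_force'])"
```

```text
5.0667 [-0.3731275   0.59045168 -3.35383765] [ 5.24626419e-03 -4.59267604e+01  5.33150151e+00 -2.99211860e+01
  5.37914224e-02  7.97905005e-02  2.42775222e-04] [ 0.61418815 -0.00823677  0.1268724 ] 29.99018212314695
```

Request:
drive_tool([
  [[0,0,0],[0,0,0],1],
])

```text
time_s: 5.15
tool_pos: [0.6143, -0.0082, 0.127]
tool_rot: [-180.0, -0.1, 180.0]
force: [0.1, 0.4, -3.3]
grip_width: 0.0421
grasp_force: 30.0
```

Request:
drive_tool([
  [[0,0,0],[0,0,0],1],
])

```text
time_s: 5.23
tool_pos: [0.6144, -0.0082, 0.1272]
tool_rot: [-180.0, -0.0, 180.0]
force: [0.2, 1.2, -3.0]
grip_width: 0.0418
grasp_force: 30.0
```

Request:
drive_tool([
  [[0,0,0],[0,0,0],1],
])

```text
time_s: 5.32
tool_pos: [0.6145, -0.0083, 0.1273]
tool_rot: [-180.0, -0.0, 180.0]
force: [-0.2, 0.3, -2.6]
grip_width: 0.042
grasp_force: 30.0
```

Request:
drive_tool([
  [[0,0,0],[0,0,0],1],
])

```text
time_s: 5.4
tool_pos: [0.6146, -0.0083, 0.1275]
tool_rot: [-180.0, -0.0, 180.0]
force: [-0.0, 0.2, -3.4]
grip_width: 0.0418
grasp_force: 30.0
```

Request:
drive_tool([
  [[0,0,8],[0,0,0],1],
  [[0,0,10],[0,0,0],1],
  [[0,0,10],[0,0,0],1],
  [[0,0,8],[0,0,0],1],
  [[0,0,4],[0,0,0],1],
  [[0,0,2],[0,0,0],1],
  [[0,0,1],[0,0,0],1],
  [[0,0,0],[0,0,0],1],
  [[0,0,0],[0,0,0],1],
])

```text
time_s: 6.15
tool_pos: [0.615, -0.0083, 0.085]
tool_rot: [180.0, 0.0, 180.0]
force: [0.1, 0.3, -3.9]
grip_width: 0.042
grasp_force: 30.0
```

Request:
drive_tool([
  [[0,0,1],[0,0,0],1],
  [[0,0,0.5],[0,0,0],1],
  [[0,0,0],[0,0,0],1],
])

```text
time_s: 6.4
tool_pos: [0.615, -0.0082, 0.0836]
tool_rot: [180.0, 0.1, 180.0]
force: [-0.0, -0.1, -2.1]
grip_width: 0.0418
grasp_force: 30.0
```

Nearly fully supported; release, then rise and head to the right tin.

Request:
drive_tool([
  [[0,0,0.5],[0,0,0],1],
  [[0,0,0],[0,0,0],1],
  [[0,0,0],[0,0,0],0],
  [[0,0,0],[0,0,0],0],
  [[0,0,0],[0,0,0],0],
  [[0,0,0],[0,0,0],0],
  [[0,0,0],[0,0,0],0],
  [[0,0,0],[0,0,0],0],
  [[0,0,0],[0,0,0],0],
  [[0,0,0],[0,0,0],0],
  [[0,0,0],[0,0,0],0],
])

```text
time_s: 7.32
tool_pos: [0.6147, -0.0083, 0.0825]
tool_rot: [180.0, 0.0, 180.0]
force: [0.2, -0.8, 0.3]
grip_width: 0.0856
grasp_force: 0.0
```

Request:
drive_tool([
  [[0,0,-15],[0,0,0],0],
  [[0,0,-25],[0,0,0],0],
  [[0,0,-25],[0,0,0],0],
  [[0,0,-25],[0,0,0],0],
  [[0,0,0],[0,0,0.1],0],
  [[0,0,0],[0,0,0.1],0],
  [[0,0,0],[0,0,0.1],0],
  [[0,0,0],[0,0,0.084],0],
  [[0,0,0],[0,0,0],0],
])

```text
time_s: 8.07
tool_pos: [0.6147, -0.0082, 0.1726]
tool_rot: [180.0, 0.0, 157.8]
force: [0.4, -0.3, 0.3]
grip_width: 0.0868
grasp_force: 0.0
```

```bash
python3 go.py 511 -286.5 175 158
```

```text
t 8.0667 pos [614.7  -8.2 172.6] rot [1.7999e+02 1.0000e-02 1.5784e+02] q7 73.5
wz -0.0029 rows 0.0 shift [  -8.2 -296.9   -2.4] dist 297.0
```

Request:
drive_tool([
  [[-1,-20,0],[0,0,0],0],
  [[-1,-35,0],[0,0,0],0],
  [[-1,-35,0],[0,0,0],0],
  [[-1,-35,0],[0,0,0],0],
  [[-1,-35,0],[0,0,0],0],
  [[-1,-35,0],[0,0,0],0],
  [[-1,-35,0],[0,0,0],0],
  [[-1,-35,0],[0,0,0],0],
  [[0,-32,0],[0,0,0],0],
  [[0,0,0],[0,0,0],0],
  [[0,0,0],[0,0,0],0],
  [[0,0,0],[0,0,0],0],
])

```text
time_s: 9.07
tool_pos: [0.5109, -0.2858, 0.1724]
tool_rot: [179.9, -0.0, 158.0]
force: [-0.1, 0.4, -0.2]
grip_width: 0.0868
grasp_force: 0.0
```

```bash
python3 go.py 511 -286.5 83 158
```

```text
t 9.0667 pos [ 510.9 -285.8  172.4] rot [ 1.7994e+02 -1.0000e-02  1.5804e+02] q7 103.1
wz 0.0008 rows 0.0 shift [-0.3 -0.6 89.4] dist 89.4
```

Request:
drive_tool([
  [[0,-1,15],[0,0,0],0],
  [[0,0,20],[0,0,0],0],
  [[0,0,20],[0,0,0],0],
  [[0,0,20],[0,0,0],0],
  [[0,0,14],[0,0,0],0],
  [[0,0,0],[0,0,0],0],
  [[0,0,0],[0,0,0],0],
  [[0,0,0],[0,0,0],0],
])

```text
time_s: 9.73
tool_pos: [0.5114, -0.2867, 0.0845]
tool_rot: [180.0, 0.1, 158.1]
force: [-0.4, -0.7, 0.0]
grip_width: 0.0873
grasp_force: 0.0
```

Request:
drive_tool([
  [[0,0,0],[0,0,0],1],
  [[0,0,0],[0,0,0],1],
  [[0,0,0],[0,0,0],1],
  [[0,0,0],[0,0,0],1],
  [[0,0,0],[0,0,0],1],
  [[0,0,0],[0,0,0],1],
  [[0,0,0],[0,0,0],1],
  [[0,0,0],[0,0,0],1],
  [[0,0,0],[0,0,0],1],
  [[0,0,0],[0,0,0],1],
  [[0,0,0],[0,0,0],1],
  [[0,0,0],[0,0,0],1],
], newtons=40)

```text
time_s: 10.73
tool_pos: [0.5105, -0.2869, 0.0837]
tool_rot: [179.9, 0.0, 158.0]
force: [0.5, 2.4, 1.4]
grip_width: 0.0417
grasp_force: 40.0
```

Request:
drive_tool([
  [[0,0,-6],[0,0,0],1],
  [[0,0,-10],[0,0,0],1],
  [[0,0,-10],[0,0,0],1],
  [[0,0,-10],[0,0,0],1],
  [[0,0,-10],[0,0,0],1],
  [[0,0,0],[0,0,0],1],
  [[0,0,0],[0,0,0],1],
  [[0,0,0],[0,0,0],1],
  [[0,0,0],[0,0,0],1],
  [[0,0,0],[0,0,0],1],
  [[0,0,0],[0,0,0],1],
])

```text
time_s: 11.65
tool_pos: [0.5099, -0.2873, 0.129]
tool_rot: [-180.0, -0.1, 158.0]
force: [0.4, -0.3, -6.9]
grip_width: 0.0418
grasp_force: 40.0
```

Request:
drive_tool([
  [[0,0,0],[0,0,0],1],
])

```text
time_s: 11.73
tool_pos: [0.51, -0.2874, 0.1292]
tool_rot: [-180.0, -0.0, 158.0]
force: [-0.7, 0.3, -5.8]
grip_width: 0.0417
grasp_force: 40.0
```

Request:
drive_tool([
  [[0,0,0],[0,0,0],1],
])

```text
time_s: 11.82
tool_pos: [0.5101, -0.2875, 0.1293]
tool_rot: [-180.0, -0.0, 157.9]
force: [0.0, -0.4, -6.3]
grip_width: 0.0417
grasp_force: 40.0
```

```bash
python3 go.py 443 14 175 180
```

```text
t 11.8167 pos [ 510.1 -287.5  129.3] rot [-1.8000e+02 -2.0000e-02  1.5795e+02] q7 104.6
wz -0.3849 rows 3.2 shift [ 67.1 301.5 -45.7] dist 312.2
```

Left tin ≈3.1 N, right tin ≈6.3 N, so the right one is heavier. I'll carry it over to the cork pad.

Request:
drive_tool([
  [[0,0,-12],[0,0,0],1],
  [[0,0,-20],[0,0,0],1],
  [[0,0,-20],[0,0,0],1],
  [[0,0,-20],[0,0,0],1],
  [[0,0,-14],[0,0,0],1],
  [[0,0,-5],[0,0,0],1],
  [[0,0,0],[0,0,0],1],
])

```text
time_s: 12.4
tool_pos: [0.511, -0.2881, 0.2227]
tool_rot: [180.0, 0.2, 157.9]
force: [0.6, -0.5, -6.1]
grip_width: 0.0419
grasp_force: 40.0
```

```bash
python3 go.py 452 10 215 158
```

```text
t 12.4 pos [ 511.  -288.1  222.7] rot [179.98   0.21 157.94] q7 101.9
wz -0.001 rows 0.0 shift [166.4 254.3   7.7] dist 304.0
```

Request:
drive_tool([
  [[9,14,0],[0,0,0],1],
  [[16,25,0],[0,0,0],1],
  [[19,29,0],[0,0,0],1],
  [[19,29,0],[0,0,0],1],
  [[19,29,0],[0,0,0],1],
  [[19,29,0],[0,0,0],1],
  [[19,29,0],[0,0,0],1],
  [[19,29,0],[0,0,0],1],
  [[16,24,0],[0,0,0],1],
  [[9,14,0],[0,0,0],1],
  [[2,3,0],[0,0,0],1],
  [[0,0,0],[0,0,0],1],
])

```text
time_s: 13.4
tool_pos: [0.4508, 0.0115, 0.2196]
tool_rot: [-180.0, -0.1, 158.1]
force: [-0.9, -1.7, -6.4]
grip_width: 0.0419
grasp_force: 40.0
```

```bash
python3 go.py 452 10 78 158
```

```text
t 13.4 pos [450.8  11.5 219.6] rot [-1.7995e+02 -8.0000e-02  1.5812e+02] q7 61.0
wz 0.0021 rows 0.0 shift [ -1.7  -0.9 141.6] dist 141.6
```

Request:
drive_tool([
  [[0,0,12],[0,0,0],1],
  [[0,0,22],[0,0,0],1],
  [[0,0,24],[0,0,0],1],
  [[0,0,24],[0,0,0],1],
  [[0,0,24],[0,0,0],1],
  [[0,0,18],[0,0,0],1],
  [[0,0,10],[0,0,0],1],
  [[0,0,4],[0,0,0],1],
  [[0,0,1],[0,0,0],1],
  [[0,0,0],[0,0,0],1],
  [[0,0,0],[0,0,0],1],
])

```text
time_s: 14.32
tool_pos: [0.4528, 0.0102, 0.0827]
tool_rot: [179.9, 0.1, 157.9]
force: [0.1, 0.5, -5.9]
grip_width: 0.0419
grasp_force: 40.0
```

Request:
drive_tool([
  [[0,0,1],[0,0,0],1],
  [[0,0,1],[0,0,0],1],
  [[0,0,0],[0,0,0],1],
])

```text
time_s: 14.57
tool_pos: [0.4519, 0.0104, 0.0799]
tool_rot: [180.0, 0.0, 158.0]
force: [0.8, -0.8, -6.8]
grip_width: 0.0417
grasp_force: 40.0
```

Request:
drive_tool([
  [[0,0,1.5],[0,0,0],1],
  [[0,0,1.5],[0,0,0],1],
  [[0,0,0.5],[0,0,0],1],
  [[0,0,0],[0,0,0],1],
  [[0,0,0],[0,0,0],1],
])

```text
time_s: 14.98
tool_pos: [0.4516, 0.0103, 0.076]
tool_rot: [-180.0, -0.0, 158.0]
force: [0.1, -0.2, -6.9]
grip_width: 0.0419
grasp_force: 40.0
```

Request:
drive_tool([
  [[0,0,0.5],[0,0,0],1],
  [[0,0,0],[0,0,0],1],
])

```text
time_s: 15.15
tool_pos: [0.4518, 0.0103, 0.0756]
tool_rot: [180.0, 0.0, 158.0]
force: [0.8, 0.4, -6.3]
grip_width: 0.0419
grasp_force: 40.0
```

Request:
drive_tool([
  [[0,0,0.5],[0,0,0],1],
  [[0,0,0.5],[0,0,0],1],
  [[0,0,0],[0,0,0],1],
])

```text
time_s: 15.4
tool_pos: [0.4519, 0.0103, 0.0756]
tool_rot: [180.0, -0.0, 158.0]
force: [-3.7, -0.9, 4.3]
grip_width: 0.0419
grasp_force: 40.0
```

Request:
drive_tool([
  [[0,0,0.5],[0,0,0],1],
  [[0,0,0],[0,0,0],1],
])

```text
time_s: 15.57
tool_pos: [0.4519, 0.0103, 0.0756]
tool_rot: [180.0, -0.0, 158.0]
force: [-6.0, 0.2, 9.6]
grip_width: 0.042
grasp_force: 40.0
```

Down on the pad. Release, rise, turn 90°.

Request:
drive_tool([
  [[0,0,-1],[0,0,0],1],
  [[0,0,0],[0,0,0],0],
  [[0,0,0],[0,0,0],0],
  [[0,0,0],[0,0,0],0],
  [[0,0,0],[0,0,0],0],
  [[0,0,0],[0,0,0],0],
  [[0,0,0],[0,0,0],0],
  [[0,0,0],[0,0,0],0],
  [[0,0,0],[0,0,0],0],
  [[0,0,0],[0,0,0],0],
])

```text
time_s: 16.4
tool_pos: [0.4517, 0.0103, 0.075]
tool_rot: [180.0, 0.0, 158.0]
force: [0.6, -0.6, -0.4]
grip_width: 0.0856
grasp_force: 0.0
```

Request:
drive_tool([
  [[0,0,-15],[0,0,0],0],
  [[0,0,-25],[0,0,0],0],
  [[0,0,-25],[0,0,0],0],
  [[0,0,-5],[0,0,0.1],0],
  [[0,0,0],[0,0,0.12],0],
  [[0,0,0],[0,0,0.12],0],
  [[0,0,0],[0,0,0.12],0],
  [[0,0,0],[0,0,0.12],0],
  [[0,0,0],[0,0,0.12],0],
  [[0,0,0],[0,0,0.12],0],
  [[0,0,0],[0,0,0.12],0],
])

```text
time_s: 17.32
tool_pos: [0.4516, 0.0103, 0.145]
tool_rot: [180.0, -0.0, 103.8]
force: [-0.6, 0.8, 0.4]
grip_width: 0.0869
grasp_force: 0.0
```

Request:
drive_tool([
  [[0,0,0],[0,0,0.12],0],
  [[0,0,0],[0,0,0.12],0],
  [[0,0,0],[0,0,0.12],0],
  [[0,0,0],[0,0,0.12],0],
  [[0,0,0],[0,0,0.12],0],
  [[0,0,0],[0,0,0.031],0],
  [[0,0,0],[0,0,0],0],
  [[0,0,0],[0,0,0],0],
])

```text
time_s: 17.98
tool_pos: [0.4517, 0.0103, 0.145]
tool_rot: [-180.0, -0.0, 68.0]
force: [0.8, -0.5, 0.8]
grip_width: 0.0871
grasp_force: 0.0
```

```bash
python3 go.py 452 10.3 78 68;python3 -c "
from h import *
p,d=env.read_camera('scene');cv2.imwrite('pics/s2.png',cv2.resize(p[60:320,250:510],None,fx=2,fy=2))"
```

```text
t 17.9833 pos [451.7  10.3 145. ] rot [-180.     -0.     68.01] q7 -27.3
wz 0.0002 rows 0.0 shift [ 0.2  0.3 67. ] dist 67.0
```

View pics/s2.png

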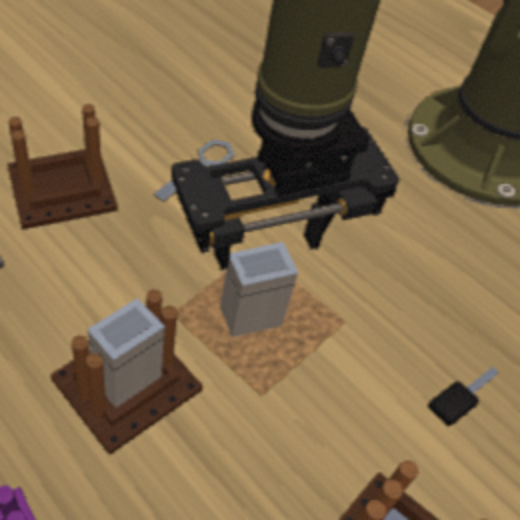

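The tin stands upright on the pad (crop 260,290), the left tin is back in its bay (127,350), and the fingers straddle the tin's length. Descend and grip.

Request:
drive_tool([
  [[0,0,10],[0,0,0],0],
  [[0,0,18],[0,0,0],0],
  [[0,0,18],[0,0,0],0],
  [[0,0,14],[0,0,0],0],
  [[0,0,6],[0,0,0],0],
  [[0,0,0],[0,0,0],0],
  [[0,0,0],[0,0,0],0],
])

```text
time_s: 18.62
tool_pos: [0.4516, 0.0102, 0.0789]
tool_rot: [-180.0, 0.0, 68.0]
force: [1.7, 0.8, 0.0]
grip_width: 0.0869
grasp_force: 0.0
```

Request:
drive_tool([
  [[0,0,0],[0,0,0],1],
  [[0,0,0],[0,0,0],1],
  [[0,0,0],[0,0,0],1],
  [[0,0,0],[0,0,0],1],
  [[0,0,0],[0,0,0],1],
  [[0,0,0],[0,0,0],1],
  [[0,0,0],[0,0,0],1],
  [[0,0,0],[0,0,0],1],
  [[0,0,0],[0,0,0],1],
  [[0,0,0],[0,0,0],1],
])

```text
time_s: 19.45
tool_pos: [0.4521, 0.0103, 0.0794]
tool_rot: [180.0, -0.0, 67.9]
force: [1.0, -1.1, 3.4]
grip_width: 0.0601
grasp_force: 40.0
```

Gripped at 60 mm. Lift and turn to yaw 98.2.

Request:
drive_tool([
  [[0,0,-10],[0,0,0],1],
  [[0,0,-20],[0,0,0],1],
  [[0,0,-25],[0,0,0],1],
  [[0,0,-25],[0,0,0],1],
  [[0,0,-25],[0,0,0],1],
  [[0,0,-20],[0,0,-0.05],1],
  [[0,0,-10],[0,0,-0.1],1],
  [[0,0,0],[0,0,-0.1],1],
  [[0,0,0],[0,0,-0.1],1],
  [[0,0,0],[0,0,-0.1],1],
  [[0,0,0],[0,0,-0.078],1],
  [[0,0,0],[0,0,0],1],
])

```text
time_s: 20.45
tool_pos: [0.4501, 0.0101, 0.2128]
tool_rot: [-179.8, 0.0, 98.3]
force: [-0.1, 0.2, -6.9]
grip_width: 0.0598
grasp_force: 40.0
```

```bash
python3 go.py 532 286.4 214 98.2
```

```text
t 20.45 pos [450.1  10.1 212.8] rot [-1.7979e+02  1.0000e-02  9.8300e+01] q7 1.5
wz 0.0018 rows 0.0 shift [261.8 120.5  -1.2] dist 288.2
```

Request:
drive_tool([
  [[13,6,0],[0,0,0],1],
  [[24,11,0],[0,0,0],1],
  [[29,13.5,0],[0,0,0],1],
  [[29,13.5,0],[0,0,0],1],
  [[29,13.5,0],[0,0,0],1],
  [[29,13.5,0],[0,0,0],1],
  [[29,13.5,0],[0,0,0],1],
  [[29,13,0],[0,0,0],1],
  [[26,11.5,0],[0,0,0],1],
  [[16,7.5,0],[0,0,0],1],
  [[9,4,0],[0,0,0],1],
  [[0,0,0],[0,0,0],1],
])

```text
time_s: 21.45
tool_pos: [0.5325, 0.2898, 0.2127]
tool_rot: [-179.9, -0.0, 98.3]
force: [-0.8, 1.1, -6.8]
grip_width: 0.0597
grasp_force: 40.0
```

Request:
drive_tool([
  [[0,0,0],[0,0,0],1],
  [[0,0,0],[0,0,0],1],
])

```text
time_s: 21.62
tool_pos: [0.5336, 0.2844, 0.2137]
tool_rot: [-179.9, 0.1, 98.0]
force: [-0.5, -0.1, -7.0]
grip_width: 0.0597
grasp_force: 40.0
```

```bash
python3 go.py 532 286.4 95 98.2; python3 - <<'E'
from h import *
o=[]
for n in("top","scene"):
    p,d=env.read_camera(n);P=cloud(n,d);cv2.imwrite(f"pics/{n}3.png",p)
    q=p.astype(int);r=np.hypot(P[...,0]-.532,P[...,1]-.286)
    m=(r<.09)&(q[...,2]>q[...,0]+10)&(P[...,2]>.115)&(P[...,2]<.127)&(d>0)
    k,l,s,c=cv2.connectedComponentsWithStats(m.astype(np.uint8))
    for i in range(1,k):
        if s[i,4]>20:
            a=P[l==i];print(n,"dowel",((a.min(0)+a.max(0))*500)[:2].round(1),s[i,4])
    grey=(q[...,0]>q[...,2]-5)&(abs(P[...,2]-.16)<.04)&(r<.06)&(d>0)
    if grey.sum()>20: print(n,"tin pts",grey.sum(),P[grey].min(0).round(4),P[grey].max(0).round(4))
    o.append(cv2.resize(p[150:300,110:260] if n=="top" else p[230:400,360:530],(400,400),interpolation=2))
cv2.imwrite("pics/c3.png",np.hstack(o))
E
```

```text
t 21.6167 pos [533.6 284.4 213.7] rot [-1.7993e+02  1.0000e-01  9.8030e+01] q7 -20.3
wz -0.003 rows 0.0 shift [  2.2  -1.3 118.7] dist 118.7
top dowel [559.  253.5] 39
top dowel [533.9 249.9] 40
top dowel [510.8 246.9] 42
scene dowel [564.4 256.1] 76
scene dowel [554.9 325.5] 85
```

View pics/c3.png

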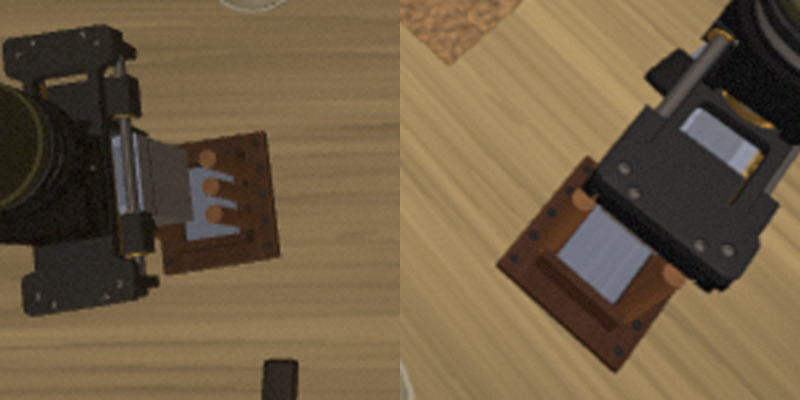

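Both views show the tin held upright over the stall, with the plate clear between the dowels (crop 205,190 and 600,250). Small correction, then down in stages while watching force.

Request:
drive_tool([
  [[1,-1,0],[0,0,0],1],
  [[0,0,0],[0,0,0],1],
  [[0,0,0],[0,0,0],1],
])

```text
time_s: 21.97
tool_pos: [0.5324, 0.2873, 0.2144]
tool_rot: [180.0, -0.0, 98.2]
force: [-0.1, 0.0, -6.3]
grip_width: 0.0595
grasp_force: 40.0
```

```bash
python3 go.py 532 286.4 95 98.2
```

```text
t 21.9667 pos [532.4 287.3 214.4] rot [ 1.7999e+02 -2.0000e-02  9.8160e+01] q7 -20.4
wz -0.0007 rows 0.0 shift [ -0.8  -0.5 119.4] dist 119.4
```

Request:
drive_tool([
  [[-1,0,6],[0,0,0],1],
  [[0,0,10],[0,0,0],1],
  [[0,0,10],[0,0,0],1],
  [[0,0,6],[0,0,0],1],
  [[0,0,0],[0,0,0],1],
])

```text
time_s: 22.38
tool_pos: [0.5311, 0.2859, 0.1791]
tool_rot: [-179.7, 0.1, 98.2]
force: [0.1, -0.0, -6.8]
grip_width: 0.0598
grasp_force: 40.0
```

Request:
drive_tool([
  [[0,0,8],[0,0,0],1],
  [[0,0,12],[0,0,0],1],
  [[0,0,12],[0,0,0],1],
  [[0,0,10],[0,0,0],1],
  [[0,0,6],[0,0,0],1],
  [[0,0,0],[0,0,0],1],
])

```text
time_s: 22.88
tool_pos: [0.5313, 0.2859, 0.1316]
tool_rot: [-179.8, 0.1, 98.2]
force: [0.2, 0.0, -6.8]
grip_width: 0.0596
grasp_force: 40.0
```

Clean inside the dowels, no side force.

Request:
drive_tool([
  [[0,0,7],[0,0,0],1],
  [[0,0,8],[0,0,0],1],
  [[0,0,7],[0,0,0],1],
  [[0,0,5],[0,0,0],1],
  [[0,0,2],[0,0,0],1],
  [[0,0,0],[0,0,0],1],
  [[0,0,0],[0,0,0],1],
])

```text
time_s: 23.47
tool_pos: [0.5327, 0.2867, 0.1051]
tool_rot: [180.0, -0.0, 98.2]
force: [-0.3, 0.4, -6.4]
grip_width: 0.06
grasp_force: 40.0
```

Request:
drive_tool([
  [[0,0,1.5],[0,0,0],1],
  [[0,0,1.5],[0,0,0],1],
  [[0,0,1],[0,0,0],1],
  [[0,0,0],[0,0,0],1],
])

```text
time_s: 23.8
tool_pos: [0.5325, 0.2866, 0.1009]
tool_rot: [-180.0, 0.0, 98.2]
force: [-0.2, 0.5, -7.4]
grip_width: 0.0599
grasp_force: 40.0
```

Request:
drive_tool([
  [[0,0,1.5],[0,0,0],1],
  [[0,0,1.5],[0,0,0],1],
  [[0,0,1.5],[0,0,0],1],
  [[0,0,1.5],[0,0,0],1],
  [[0,0,0],[0,0,0],1],
  [[0,0,0],[0,0,0],1],
])

```text
time_s: 24.3
tool_pos: [0.5329, 0.2868, 0.0954]
tool_rot: [180.0, -0.0, 98.2]
force: [-0.7, -0.4, -1.9]
grip_width: 0.0597
grasp_force: 40.0
```

Request:
drive_tool([
  [[0,0,1],[0,0,0],1],
  [[0,0,1],[0,0,0],1],
  [[0,0,1],[0,0,0],1],
  [[0,0,0],[0,0,0],1],
  [[0,0,0],[0,0,0],1],
])

```text
time_s: 24.72
tool_pos: [0.5329, 0.2868, 0.0922]
tool_rot: [180.0, -0.0, 98.2]
force: [-0.3, -0.7, -2.3]
grip_width: 0.0597
grasp_force: 40.0
```

Request:
drive_tool([
  [[0,0,1],[0,0,0],1],
  [[0,0,0.5],[0,0,0],1],
  [[0,0,0],[0,0,0],1],
  [[0,0,0],[0,0,0],0],
  [[0,0,0],[0,0,0],0],
  [[0,0,0],[0,0,0],0],
  [[0,0,0],[0,0,0],0],
  [[0,0,0],[0,0,0],0],
  [[0,0,0],[0,0,0],0],
  [[0,0,0],[0,0,0],0],
])

```text
time_s: 25.55
tool_pos: [0.5326, 0.2866, 0.0905]
tool_rot: [180.0, 0.0, 98.2]
force: [-0.1, 0.3, 0.1]
grip_width: 0.0858
grasp_force: 0.0
```

Request:
drive_tool([
  [[0,0,-10],[0,0,0],0],
  [[0,0,-20],[0,0,0],0],
  [[0,0,-25],[0,0,0],0],
  [[0,0,-25],[0,0,0],0],
  [[-10,0,-15],[0,0,0],0],
  [[-35,0,0],[0,0,0],0],
  [[-35,0,0],[0,0,0],0],
  [[-35,0,0],[0,0,0],0],
  [[-30,0,0],[0,0,0],0],
  [[0,0,0],[0,0,0],0],
  [[0,0,0],[0,0,0],0],
])

```text
time_s: 26.47
tool_pos: [0.554, 0.1406, 0.1867]
tool_rot: [179.9, -0.0, 97.9]
force: [0.2, 1.4, -0.5]
grip_width: 0.0872
grasp_force: 0.0
```

```bash
python3 - <<'E'
from h import *
o=[]
for n in("top","scene"):
    p,d=env.read_camera(n);P=cloud(n,d);q=p.astype(int)
    for k,c in(("S",(.532,.2864)),("L",(.614,-.0065))):
        r=np.hypot(P[...,0]-c[0],P[...,1]-c[1])
        m=(r<.05)&(q[...,0]>q[...,2]-5)&(q[...,1]>q[...,2]-8)&(P[...,2]>.107)&(P[...,2]<.127)&(d>0)
        if m.sum()>20:
            a=P[m];b=cv2.minAreaRect((a[:,:2]*1000).astype(np.float32));print(n,k,m.sum(),np.round(b[0],1),np.round(b[1],1),round(b[2],1),"z",np.median(a[:,2]).round(4))
    o.append(cv2.resize(p[150:300,110:260] if n=="top" else p[230:400,360:530],(400,400),interpolation=2))
cv2.imwrite("pics/c4.png",np.hstack(o))
E
```

```text
top L 449 [611.8  -9.4] [40.1 58.1] 89.2 z 0.1129
scene S 986 [535.  287.3] [61.1 42.1] 8.3 z 0.1166
scene L 592 [616.3  -6.8] [60.7 41.3] 1.1 z 0.1122
```

View pics/c4.png

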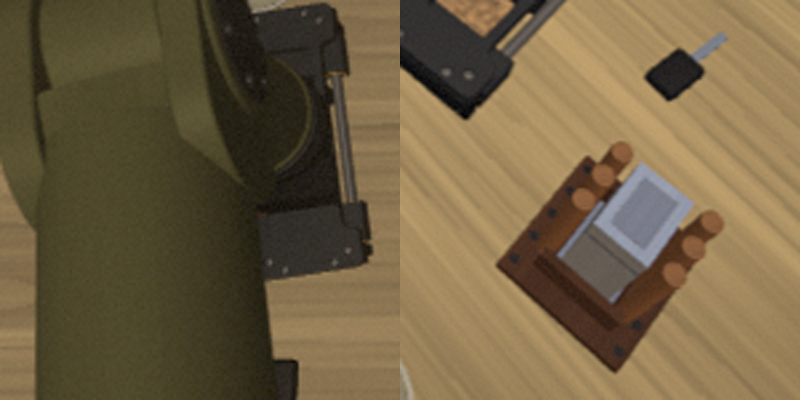

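The heavier tin stands between the dowels. Its top is at 0.1166 m, so it is seated with the plate down. The lighter tin is within about 2 mm of its start at 0.112 m, and the arm is clear.

Request:
drive_tool([
  [[0,0,0],[0,0,0],0],
  [[0,0,0],[0,0,0],0],
  [[0,0,0],[0,0,0],0],
  [[0,0,0],[0,0,0],0],
])

```text
time_s: 26.9
tool_pos: [0.5531, 0.144, 0.1855]
tool_rot: [-180.0, -0.0, 98.3]
force: [-0.1, 0.3, 0.4]
grip_width: 0.0868
grasp_force: 0.0
```

```bash
python3 -c "
from h import *
print(env.sign_off())"
```

```text
the job is handed in; nothing more can be done
None
```

I handed the job in at about 27 s, and no verdict came back: the right tin was heavier (about 6.3 N against 3.1 N) and now stands in the stall at fully sunk height, while the left tin is back in its own bay within about 2 mm of its start.

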